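Find the self-inking stamp with the broken spring and point it out

TASK

One of the three tall self-inking stamps at the front of the table has a broken return spring: press their caps all the way down with your fingertips, one at a time and in any order, until you find the cap that stays down. Then show me that stamp: point down at it with your fingertips about two centimetres above the middle of its cap, not touching it, hold still there for two seconds, and finish still pointing. Lift nothing, and leave the stamps and everything round them standing where they are.

Things in the scene. Friction and masses are not known exactly. Their poses are not given: they have to be found in the camera images.
- stamp_a: one of three outwardly identical self-inking stamps that stand in a loose row across the front of the table (another, far back, is no part of the job): upright kraft-brown cap, 38 x 61 mm and 97 mm high, over a black foot 41 x 64 mm; loose, about 0.11 kg; origin at the centre of its underside, z up, long side along its y. It may be any of the three that has the broken spring
- stamp_a_cap (a joint): how far this stamp's cap is pressed down, m: 0 up, 0.016 fully down. A sound stamp's spring resists with 7 to 9 N and lifts the cap at once when it is let go; with the broken spring the cap yields to about 4 N and stays where it was pushed to
- stamp_a_top (a point): centre of the flat top of this stamp's cap; moves with the cap: 96 mm above the table when up, 80 mm when fully down; z up
- stamp_b: one of three outwardly identical self-inking stamps that stand in a loose row across the front of the table (another, far back, is no part of the job): upright kraft-brown cap, 38 x 61 mm and 97 mm high, over a black foot 41 x 64 mm; loose, about 0.11 kg; origin at the centre of its underside, z up, long side along its y. It may be any of the three that has the broken spring
- stamp_b_cap (a joint): how far this stamp's cap is pressed down, m: 0 up, 0.016 fully down. A sound stamp's spring resists with 7 to 9 N and lifts the cap at once when it is let go; with the broken spring the cap yields to about 4 N and stays where it was pushed to
- stamp_b_top (a point): centre of the flat top of this stamp's cap; moves with the cap: 96 mm above the table when up, 80 mm when fully down; z up
- stamp_c: one of three outwardly identical self-inking stamps that stand in a loose row across the front of the table (another, far back, is no part of the job): upright kraft-brown cap, 38 x 61 mm and 97 mm high, over a black foot 41 x 64 mm; loose, about 0.11 kg; origin at the centre of its underside, z up, long side along its y. It may be any of the three that has the broken spring
- stamp_c_cap (a joint): how far this stamp's cap is pressed down, m: 0 up, 0.016 fully down. A sound stamp's spring resists with 7 to 9 N and lifts the cap at once when it is let go; with the broken spring the cap yields to about 4 N and stays where it was pushed to
- stamp_c_top (a point): centre of the flat top of this stamp's cap; moves with the cap: 96 mm above the table when up, 80 mm when fully down; z up
- tag_box: kraft tray of hang tags, 72 x 125 x 59 mm; loose bystander; origin at the centre of its underside
- glue: green-grey glue stick standing on end, 27 mm across, 87 mm high; loose bystander; origin at the centre of its underside
- candle: amber candle jar with black lid, 57 mm across, 63 mm high; loose bystander; origin at the centre of its underside
- ink_pad: black ink pad, 57 x 80 x 14 mm; loose bystander; origin at the centre of its underside
- beech_stamp: turned beech hand stamp, 35 x 43 mm, 74 mm high; loose bystander; origin at the centre of its underside
- block: small wooden block stamp, 32 x 45 x 22 mm; loose bystander; origin at the centre of its underside
- folder: flat bone folder, 22 x 148 x 4 mm; loose bystander; origin at the centre of its underside
- long_block: narrow wooden block stamp, 22 x 60 x 20 mm; loose bystander; origin at the centre of its underside
There are look-alikes about, which are no part of the job. What is shaped like the stamp_b but blue is not meant.

How it is judged:
By the outcome, as a careful person would: the job done as asked, in the order asked, and still so for the second after the job is handed in, with the robot touching nothing.
It also fails if it takes over 54 s, if anything falls off the work surface, if the arm or the gripper's body presses on something with over 40 N, if the wrist force passes 120 N, or if a joint passes its speed limit or range.

ROBOT

A 6-joint arm with a two-finger parallel gripper is mounted at the origin on a cart in front of the work surface, level with it; the furniture and walls round the work are solid. World frame = base frame: x ahead of the robot, y to its left, z up, the work surface at z = 0. Lengths are in m, angles in degrees, forces in N, time in s.
With the tool pointing down it reaches from about 0.3 to 0.75 m from the base axis. Payload 8.5 kg.
Tool frame: the origin (TCP) lies at the very end of the fingers, on their centre line; the grasp point (between the pads) lies 19 mm behind it; z points along the fingers, y is the line along which they close (so a half turn about z gives the same grasp; the last joint's range is limited). The gripper opens to 85 mm and grips with 20 to 120 N. Pads are 22 mm wide; open, the fingers measure 114 mm over their backs; the gripper's body (76 mm by 85 mm) begins 54 mm behind the grasp point. The pads swing forward as they close: fully open they stand 13 mm farther back than shut.
Start: joints at [-81.778, 21.807, 74.336, -0, 83.858, -12.336], TCP at [0.193, -0.515, 0.231] pointing down, gripper open.
Joint ranges: [-178.18, 178.18], [-50.72, 133.34], [12.68, 142.11], [-81.47, 261.47], [9.98, 163.14], [-165.26, 165.26]. Speed limits (degrees/s): [136.94, 136.94, 180, 180, 180, 180].

INTERFACE

Orientations are given as a 3x3 rotation matrix whose columns are the frame's x, y, z axes.
In Python, from rig import * gives the robot as it stands. The module is installed in compiled form; this text tells all that it offers.
- The arm moves only by the shell command python3 -m pendant 'ROWS' [OPENING] [FORCE]. ROWS is JSON, a list of rows, each a list of 2 entries, a list of its own where there are three numbers: the shift along the tool's x, y, z as a fraction of full scale, then the turn, a rotation vector about the tool's x, y, z as a fraction of full scale. A call has 1 to 8 rows; each row shifts and turns the commanded pose from where the row before left it, along the tool's axes as they then stand; what a row does not reach is not made up. Full scale, the value 1, is 40 mm for a shift and 5 degrees for a turn. A row lasts 1/8 s, in which the tool goes at most 62.5 mm and 10.7 degrees, less where a joint would pass 70% of its speed; a pose out of reach is approached as far as the arm can. A call with a number of a shift or a turn outside -1 to 1 is refused whole. A call with a gripper value outside its range is refused whole. OPENING is the opening, from 0 (shut) to 1 (fully open), set as the call begins (- or left out, the last holds). The fingers move at their own pace and stop on an object; FORCE is the grip in N (left out, the last holds). Time passes only in rows, so rows that do not move let the fingers close. It gives the time, the measured TCP pose, the force, the opening and the grip force at its end, in the units of the state.
- observe(): the state, without advancing time (a new reading comes with each control period).
- get_image(name): name is "scene" or "top" or "wrist"; returns a dict with "img" (400x640x3 uint8, blue, green, red), "range_z" (400x640 float32, m along the optical axis (not along the pixel's ray), 0 where there is no reading), "camera_matrix" (3x3 intrinsics, pixels), "eye" and "rotation" of the camera in the world. Camera axes: x right, y down, z forward; pixel columns grow to the right and rows downward; lengths in m; the calibration is good to about 2 mm. A picture is of the moment at which its call begins.
- close_job(): hands the job in; it is judged then, once.
Trained networks look in the newest picture that a camera, given by its name, has taken for a name from the list of things; names that differ only in an ending like _2 or _b are one class to them, and where a whole thing is asked for, a point or a joint stands for the part that bears it (a point fixed in the world has none). Each returns a list of dicts, best first, with "conf" (0 to 1); they miss things now and then, are a little off and sometimes report something else, mostly with a low value. They report only what shows in the picture. A call takes as long as a camera call. They do not tell look-alikes from the thing itself.
- regions_of(camera, query): "mask" (400x640 bool, what is visible of it).
- landmark_of(camera, query): "point" ([x, y, z] in m, in world coordinates, good to about 4 mm: a listed point, or the origin of a listed thing).
The state is a dict: "time_s": time; "q": joint angles; "qvel": joint speeds; "joint_efforts": joint torques, N m; "position": TCP position; "tool_rot": TCP orientation; "ft_force": force on the tool from outside, world axes, zero at the start; "wrist_torque": the same for the moment, N m; "grip_width": finger opening in m; "gripper_force": force on a finger pad.
Only numpy, scipy, OpenCV 4.12 (cv2) and the standard library are available. Lean on these libraries where they do the work, as an engineer would, in place of code of your own. Each camera call takes 0.05 s, during which the arm holds its last target. There are 200 camera calls.

## Working session

There is one attempt and no reset: what is moved stays moved. The work goes in short steps, Python scripts to look and compute and a shell command to move; the robot and the scene stay as the last step left them, time stands still between calls to the robot, and variables do not carry over. Pictures are saved under pics/ and viewed, at most 10 in all, crops included, and the job is handed in when it is done.

```bash
mkdir -p pics; python3 - <<'E'
from rig import *
import cv2,numpy as np
s=observe();print(s['time_s'],s['position'],s['tool_rot'],s['grip_width'],s['ft_force'])
for c in("scene","top"):
    d=get_image(c);cv2.imwrite(f"pics/{c}0.png",d['img'])
    K=d['camera_matrix'];print(c,d['eye'])
    for q in("stamp_a_top","stamp_a","glue","candle","beech_stamp","tag_box"):
        for r in landmark_of(c,q)[:6]:
            p=np.array(r['point']);v=np.array(d['rotation']).T@(p-d['eye']);u=K@v/v[2]
            print(c,q,round(r['conf'],2),p.round(3),u[:2].round())
E
```

```text
0.0 [ 0.19306315 -0.51467967  0.23070962] [[ 9.36321879e-01  3.51142822e-01 -2.37156652e-04]
 [ 3.51142786e-01 -9.36320806e-01  1.44640460e-03]
 [ 2.85839884e-04 -1.43757612e-03 -9.99998926e-01]] 0.08526234518182077 [-0.23313152 -1.02772375  0.65558206]
scene [ 1.31531466 -0.01688435  0.74655885]
scene stamp_a_top 0.79 [ 0.513 -0.029  0.097] [249. 203.]
scene stamp_a_top 0.64 [ 0.371  0.298 -0.   ] [372. 180.]
scene stamp_a_top 0.22 [0.697 0.325 0.003] [427. 267.]
scene stamp_a 0.87 [ 0.51  -0.035 -0.004] [251. 236.]
scene stamp_a 0.73 [0.59  0.114 0.101] [319. 215.]
scene stamp_a 0.59 [0.502 0.244 0.002] [365. 214.]
scene stamp_a 0.58 [0.488 0.104 0.004] [308. 219.]
scene stamp_a 0.57 [ 0.598  0.117 -0.003] [322. 252.]
scene glue 0.75 [ 0.397  0.189 -0.   ] [334. 192.]
scene glue 0.72 [0.688 0.249 0.004] [392. 269.]
scene glue 0.26 [0.384 0.057 0.004] [282. 195.]
scene glue 0.25 [ 0.593  0.116 -0.002] [321. 250.]
scene candle 0.93 [ 0.699  0.325 -0.002] [427. 269.]
scene beech_stamp 0.75 [0.372 0.298 0.001] [372. 180.]
scene tag_box 0.67 [ 0.73   0.099 -0.002] [327. 299.]
top [0.376152   0.1248349  0.90650773]
top stamp_a_top 0.9 [ 0.516 -0.03   0.096] [385. 211.]
top stamp_a 0.92 [ 0.591  0.118 -0.003] [316. 189.]
top stamp_a 0.86 [0.508 0.239 0.001] [267. 223.]
top stamp_a 0.78 [ 0.515 -0.028 -0.   ] [377. 218.]
top stamp_a 0.59 [0.488 0.104 0.001] [323. 230.]
top glue 0.57 [0.693 0.251 0.002] [262. 150.]
top candle 0.71 [ 0.698  0.325 -0.001] [233. 149.]
top candle 0.71 [0.396 0.187 0.   ] [289. 270.]
top candle 0.58 [ 0.398 -0.072 -0.001] [398. 266.]
top beech_stamp 0.52 [ 0.378  0.298 -0.001] [242. 279.]
top tag_box 0.78 [0.731 0.096 0.001] [324. 135.]
```

View pics/scene0.png

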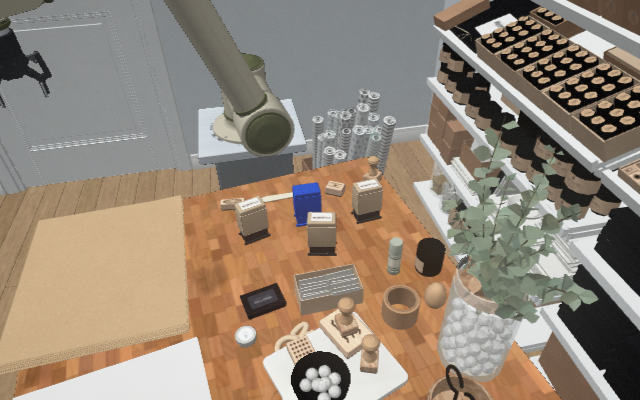

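View pics/top0.png

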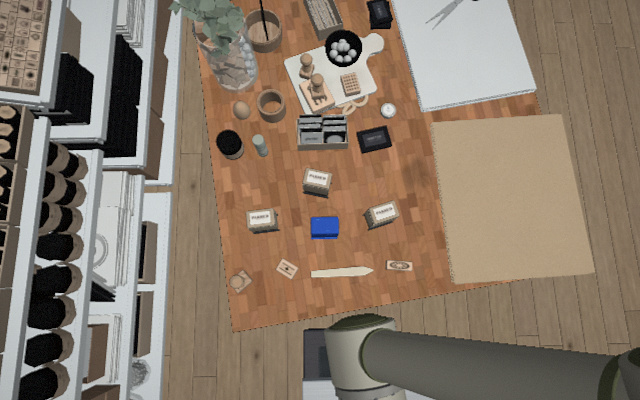

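The scene and top pictures show three kraft-brown stamps, in top pixels (382,213), (317,181) and (262,218). The same shape in blue is at (325,227) and isn't meant. I'll measure the cap tops from depth and confirm them in one enlarged crop.

```bash
cat > h.py <<'E'
from rig import *
import cv2,numpy as np
def cloud(d):
    z=d['range_z'];v,u=np.indices(z.shape);K=np.array(d['camera_matrix'])
    P=np.stack([(u-K[0,2])/K[0,0]*z,(v-K[1,2])/K[1,1]*z,z],-1)
    W=P@np.array(d['rotation']).T+d['eye'];W[z<=0]=np.nan;return W
def caps(d,cs,lo=.07,hi=.112):
    W=cloud(d)
    for c in cs:
        m=(np.hypot(W[...,0]-c[0],W[...,1]-c[1])<.05)&(W[...,2]>lo)&(W[...,2]<hi)
        if m.sum()<20: print(c,"few",m.sum());continue
        zt=np.percentile(W[m][:,2],80);m&=abs(W[...,2]-zt)<.005
        r=cv2.minAreaRect((W[m][:,:2]*1000).astype(np.float32))
        print(c,"n",m.sum(),"z",np.median(W[m][:,2]).round(4),"mean",W[m][:,:2].mean(0).round(4),"rect mm",np.round(r[0],1),np.round(r[1],1),round(r[2],1))
C=[(.515,-.029),(.591,.117),(.505,.241)]
E
python3 - <<'E'
from h import *
d=get_image("top");caps(d,C+[(.488,.104)])
cv2.imwrite("pics/crop.png",cv2.resize(d['img'][150:260,230:420],None,fx=4,fy=4,interpolation=cv2.INTER_CUBIC))
s=get_image("scene");caps(s,C)
E
```

```text
(0.515, -0.029) n 467 z 0.0965 mean [ 0.514  -0.0268] rect mm [514.3 -27.1] [37.7 60.9] 17.0
(0.591, 0.117) n 443 z 0.0967 mean [0.5931 0.1176] rect mm [593.7 117.5] [60.9 38.4] 76.0
(0.505, 0.241) n 471 z 0.0966 mean [0.5067 0.243 ] rect mm [507.1 243.2] [38.  60.9] 5.9
(0.488, 0.104) n 470 z 0.0964 mean [0.4875 0.1039] rect mm [487.5 104. ] [37.9 60.5] 1.8
(0.515, -0.029) n 322 z 0.0964 mean [ 0.5166 -0.0269] rect mm [514.4 -26.3] [37.4 60.5] 18.7
(0.591, 0.117) n 366 z 0.0963 mean [0.5956 0.1171] rect mm [593.6 117.1] [59.5 39.1] 78.0
(0.505, 0.241) n 289 z 0.0963 mean [0.5094 0.2431] rect mm [506.6 243.7] [39.5 61.3] 4.4
```

View pics/crop.png

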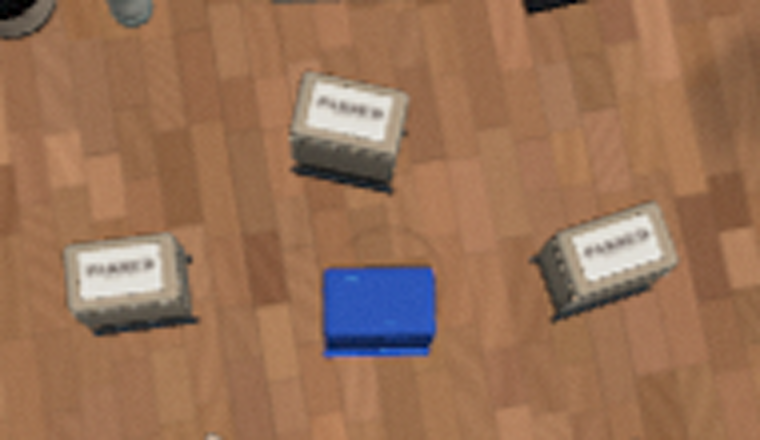

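All three brown stamps are confirmed: A on the right, B in the middle and further back, C on the left. The blue one is excluded. I'll shut the fingers and go above A at (0.514,-0.027).

```bash
python3 -m pendant '[[[0.98,-0.72,0],[0,0,0]],[[0.98,-0.72,0],[0,0,0]],[[0.98,-0.72,0],[0,0,0]],[[0.98,-0.72,0],[0,0,0]],[[0.98,-0.72,0],[0,0,0]],[[0.98,-0.72,0],[0,0,0]]]' 0 20
python3 -m pendant '[[[0.98,-0.72,0],[0,0,0]],[[0.98,-0.72,0],[0,0,0]],[[0.98,-0.72,0],[0,0,0]],[[0.98,-0.72,0],[0,0,0]],[[0.98,-0.72,0],[0,0,0]],[[0.98,-0.72,0],[0,0,0]],[[0,0,1],[0,0,0]],[[0,0,1],[0,0,0]]]'
```

```text
time_s: 1.55
position: [0.3533, -0.2692, 0.2315]
tool_rot: [[0.936, 0.351, 0.0], [0.351, -0.936, -0.0], [0.0, 0.0, -1.0]]
ft_force: [0.0, -0.2, 1.0]
grip_width: 0.0001
gripper_force: 0.0
time_s: 2.55
position: [0.5125, -0.0255, 0.1505]
tool_rot: [[0.936, 0.352, 0.001], [0.352, -0.936, -0.0], [0.001, 0.001, -1.0]]
ft_force: [0.4, -0.3, 0.5]
grip_width: 0.0002
gripper_force: 0.0
```

```bash
python3 -m pendant '[[[0.03,0.05,0.6],[0,0,0]],[[0,0,0.6],[0,0,0]],[[0,0,0.15],[0,0,0]],[[0,0,0.1],[0,0,0]],[[0,0,0.1],[0,0,0]]]'
python3 -m pendant '[[[0,0,0.08],[0,0,0]],[[0,0,0.08],[0,0,0]]]'
```

```text
time_s: 3.18
position: [0.5145, -0.0276, 0.0908]
tool_rot: [[0.936, 0.351, 0.002], [0.351, -0.936, -0.0], [0.002, 0.001, -1.0]]
ft_force: [-2.9, 2.0, 7.6]
grip_width: 0.0002
gripper_force: 3.8
time_s: 3.42
position: [0.5144, -0.0275, 0.0846]
tool_rot: [[0.936, 0.351, 0.002], [0.351, -0.936, -0.0], [0.002, 0.001, -1.0]]
ft_force: [-3.0, 1.5, 8.9]
grip_width: 0.0001
gripper_force: 4.2
```

```bash
python3 -m pendant '[[[0,0,0.08],[0,0,0]],[[0,0,0.03],[0,0,0]]]'
python3 -m pendant '[[[0,0,0.03],[0,0,0]],[[0,0,0],[0,0,0]]]'
```

```text
time_s: 3.68
position: [0.5143, -0.0275, 0.0803]
tool_rot: [[0.936, 0.351, 0.002], [0.351, -0.936, -0.0], [0.001, 0.001, -1.0]]
ft_force: [-5.1, 3.5, 19.6]
grip_width: 0.0
gripper_force: 9.7
time_s: 3.92
position: [0.5146, -0.0275, 0.0803]
tool_rot: [[0.936, 0.351, 0.003], [0.351, -0.936, -0.001], [0.003, 0.002, -1.0]]
ft_force: [-6.2, 3.0, 20.7]
grip_width: 0.0003
gripper_force: 10.6
```

```bash
python3 -m pendant '[[[0,0,-0.1],[0,0,0]],[[0,0,-0.3],[0,0,0]],[[0,0,-0.5],[0,0,0]],[[0,0,-1],[0,0,0]],[[0,0,0],[0,0,0]]]'
python3 - <<'E'
from h import *
for n in("scene","top"): caps(get_image(n),C)
E
```

```text
time_s: 4.55
position: [0.5156, -0.028, 0.1568]
tool_rot: [[0.936, 0.351, 0.007], [0.351, -0.936, -0.002], [0.006, 0.004, -1.0]]
ft_force: [0.8, -0.9, -0.1]
grip_width: 0.0
gripper_force: 0.0
(0.515, -0.029) n 326 z 0.0964 mean [ 0.5167 -0.0269] rect mm [515.3 -26.4] [38.5 60.5] 17.7
(0.591, 0.117) n 360 z 0.0963 mean [0.5955 0.1174] rect mm [593.9 117.1] [59.4 39. ] 77.9
(0.505, 0.241) n 286 z 0.0964 mean [0.5093 0.243 ] rect mm [506.8 243.4] [40.1 59.9] 7.4
(0.515, -0.029) few 1
(0.591, 0.117) n 442 z 0.0966 mean [0.5933 0.1173] rect mm [593.6 117.5] [60.4 38. ] 76.1
(0.505, 0.241) n 469 z 0.0965 mean [0.5066 0.2432] rect mm [507.  243.4] [38.  60.6] 5.6
```

A's spring is sound: it resisted with 8–9 N and the cap is back at 96 mm. B is next.

```bash
python3 -m pendant '[[[0.775,-0.68,0],[0,0,0]],[[0.775,-0.68,0],[0,0,0]],[[0.775,-0.68,0],[0,0,0]],[[0.775,-0.68,0],[0,0,0]],[[0,0,0.65],[0,0,0]],[[0,0,0.5],[0,0,0]],[[0,0,0],[0,0,0]]]'
```

```text
time_s: 5.52
position: [0.5908, 0.1178, 0.1052]
tool_rot: [[0.936, 0.351, -0.005], [0.351, -0.936, 0.0], [-0.004, -0.002, -1.0]]
ft_force: [-0.0, 0.1, 0.9]
grip_width: -0.0003
gripper_force: 0.0
```

```bash
python3 -m pendant '[[[0.06,0.02,0.1],[0,0,0]],[[0,0,0.1],[0,0,0]],[[0,0,0.08],[0,0,0]],[[0,0,0.08],[0,0,0]]]'
python3 -m pendant '[[[0,0,0.08],[0,0,0]],[[0,0,0.08],[0,0,0]]]'
```

```text
time_s: 6.02
position: [0.5948, 0.1178, 0.0937]
tool_rot: [[0.936, 0.351, 0.001], [0.351, -0.936, -0.0], [0.001, 0.001, -1.0]]
ft_force: [-1.7, -0.5, 7.6]
grip_width: -0.0003
gripper_force: 3.6
time_s: 6.28
position: [0.5948, 0.1178, 0.0876]
tool_rot: [[0.936, 0.351, 0.002], [0.351, -0.936, -0.0], [0.002, 0.001, -1.0]]
ft_force: [-2.6, -0.2, 9.0]
grip_width: -0.0001
gripper_force: 4.0
```

```bash
python3 -m pendant '[[[0,0,0.08],[0,0,0]],[[0,0,0.08],[0,0,0]],[[0,0,0.04],[0,0,0]]]'
python3 -m pendant '[[[0,0,0.03],[0,0,0]],[[0,0,0],[0,0,0]]]'
```

```text
time_s: 6.65
position: [0.595, 0.1178, 0.0802]
tool_rot: [[0.936, 0.351, 0.002], [0.351, -0.936, -0.0], [0.002, 0.001, -1.0]]
ft_force: [-5.0, -0.6, 19.3]
grip_width: 0.0002
gripper_force: 9.4
time_s: 6.9
position: [0.5952, 0.1178, 0.0802]
tool_rot: [[0.936, 0.351, 0.004], [0.351, -0.936, -0.0], [0.004, 0.002, -1.0]]
ft_force: [-4.8, -1.0, 19.1]
grip_width: 0.0005
gripper_force: 9.7
```

```bash
python3 -m pendant '[[[0,0,-0.1],[0,0,0]],[[0,0,-0.3],[0,0,0]],[[0,0,-0.5],[0,0,0]],[[0,0,-1],[0,0,0]],[[0,0,0],[0,0,0]]]'
python3 - <<'E'
from h import *
for n in("scene","top"): caps(get_image(n),C)
E
```

```text
time_s: 7.52
position: [0.5957, 0.1179, 0.1564]
tool_rot: [[0.936, 0.351, 0.006], [0.351, -0.936, 0.0], [0.006, 0.002, -1.0]]
ft_force: [0.8, 1.0, -0.9]
grip_width: -0.0001
gripper_force: 0.0
(0.515, -0.029) n 327 z 0.0964 mean [ 0.5168 -0.0268] rect mm [514.1 -26.5] [41.  60.6] 17.1
(0.591, 0.117) n 359 z 0.0964 mean [0.5956 0.1173] rect mm [593.7 117.1] [58.9 40.4] 76.9
(0.505, 0.241) n 288 z 0.0963 mean [0.5095 0.243 ] rect mm [506.4 243.6] [40.6 61.5] 6.3
(0.515, -0.029) n 468 z 0.0964 mean [ 0.514 -0.027] rect mm [514.5 -27.3] [37.8 60.7] 16.9
(0.591, 0.117) few 0
(0.505, 0.241) n 459 z 0.0967 mean [0.5064 0.2433] rect mm [507. 243.] [37.5 60. ] 5.5
```

B is sound too. C is next, and I'll press it fully to be sure.

```bash
python3 -m pendant '[[[-0.245,-0.93,0],[0,0,0]],[[-0.245,-0.93,0],[0,0,0]],[[-0.245,-0.93,0],[0,0,0]],[[-0.245,-0.93,0],[0,0,0]],[[0,0,0.65],[0,0,0]],[[0,0,0.5],[0,0,0]],[[0,0,0],[0,0,0]]]'
```

```text
time_s: 8.5
position: [0.5043, 0.2432, 0.1052]
tool_rot: [[0.936, 0.351, -0.005], [0.351, -0.936, -0.001], [-0.005, -0.001, -1.0]]
ft_force: [0.1, -0.2, 0.3]
grip_width: -0.0002
gripper_force: 0.0
```

```bash
python3 -m pendant '[[[0.04,0.02,0.1],[0,0,0]],[[0,0,0.1],[0,0,0]],[[0,0,0.08],[0,0,0]],[[0,0,0.08],[0,0,0]]]'
python3 -m pendant '[[[0,0,0.08],[0,0,0]],[[0,0,0.08],[0,0,0]]]'
```

```text
time_s: 9.0
position: [0.5075, 0.2432, 0.0932]
tool_rot: [[0.936, 0.351, 0.001], [0.351, -0.936, 0.0], [0.001, 0.0, -1.0]]
ft_force: [0.0, -0.4, 3.4]
grip_width: 0.0003
gripper_force: 1.8
time_s: 9.25
position: [0.5074, 0.2432, 0.0865]
tool_rot: [[0.936, 0.351, 0.001], [0.351, -0.936, -0.0], [0.0, 0.0, -1.0]]
ft_force: [-0.8, 0.2, 3.3]
grip_width: 0.0003
gripper_force: 1.8
```

It yields at about 3.4 N, so this is the broken one. I'll press it all the way down.

```bash
python3 -m pendant '[[[0,0,0.08],[0,0,0]],[[0,0,0.08],[0,0,0]],[[0,0,0.03],[0,0,0]]]'
python3 -m pendant '[[[0,0,0.03],[0,0,0]],[[0,0,0.02],[0,0,0]],[[0,0,0],[0,0,0]]]'
```

```text
time_s: 9.62
position: [0.5077, 0.2433, 0.0801]
tool_rot: [[0.936, 0.351, 0.002], [0.351, -0.936, 0.0], [0.002, 0.0, -1.0]]
ft_force: [-4.3, -2.0, 21.3]
grip_width: -0.0003
gripper_force: 10.7
time_s: 10.0
position: [0.5082, 0.2435, 0.0801]
tool_rot: [[0.936, 0.351, 0.004], [0.351, -0.936, 0.001], [0.004, 0.001, -1.0]]
ft_force: [-7.0, -3.0, 29.3]
grip_width: -0.0001
gripper_force: 14.7
```

```bash
python3 -m pendant '[[[0,0,-0.1],[0,0,0]],[[0,0,-0.2],[0,0,0]],[[0,0,-0.2],[0,0,0]],[[0,0,0],[0,0,0]],[[0,0,0],[0,0,0]]]'
python3 - <<'E'
from h import *
d=get_image("scene");caps(d,C,.07,.099)
cv2.imwrite("pics/end.png",cv2.resize(d['img'][120:280,220:440],None,fx=3.5,fy=3.5))
for r in landmark_of("scene","stamp_a_top")[:4]: print(r['conf'],np.round(r['point'],4))
E
```

```text
time_s: 10.62
position: [0.5072, 0.2432, 0.0966]
tool_rot: [[0.936, 0.351, -0.001], [0.351, -0.936, -0.0], [-0.001, -0.0, -1.0]]
ft_force: [1.2, 0.0, 0.0]
grip_width: 0.0
gripper_force: 0.0
(0.515, -0.029) n 314 z 0.0963 mean [ 0.5169 -0.0272] rect mm [515.3 -26.3] [38.8 60.6] 15.7
(0.591, 0.117) n 358 z 0.0963 mean [0.5955 0.1171] rect mm [593.4 117.2] [59.3 39.7] 76.3
(0.505, 0.241) n 269 z 0.0804 mean [0.5098 0.2426] rect mm [506.6 244.2] [38.2 61.8] 5.5
0.77 [ 0.5122 -0.0278  0.0978]
```

View pics/end.png

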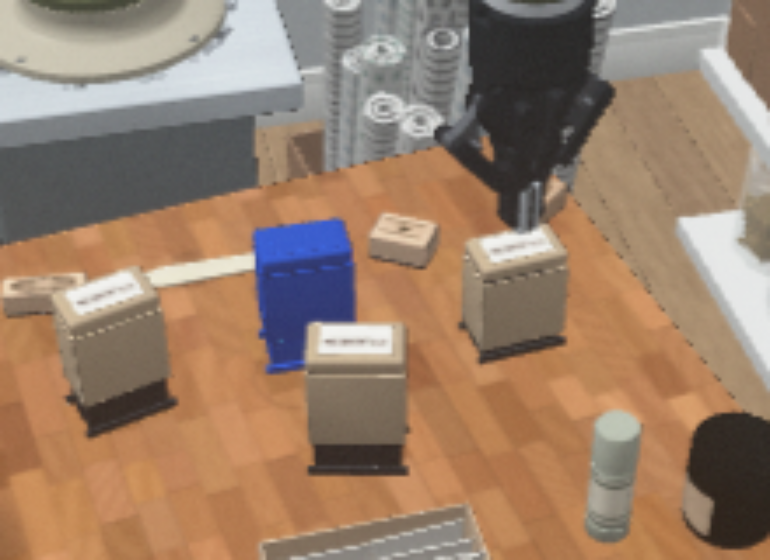

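The crop shows stamp C, at crop pixel (515,290), with its cap down at z 0.080 and the fingertips just above it. The other two stamps are up and in place. I'll raise about 4 mm so the gap is 20 mm, then hold for well over 2 s.

```bash
python3 -m pendant '[[[0,0,-0.09],[0,0,0]],[[0,0,0],[0,0,0]],[[0,0,0],[0,0,0]],[[0,0,0],[0,0,0]],[[0,0,0],[0,0,0]],[[0,0,0],[0,0,0]],[[0,0,0],[0,0,0]],[[0,0,0],[0,0,0]]]'
for i in 1 2; do python3 -m pendant '[[[0,0,0],[0,0,0]],[[0,0,0],[0,0,0]],[[0,0,0],[0,0,0]],[[0,0,0],[0,0,0]],[[0,0,0],[0,0,0]],[[0,0,0],[0,0,0]],[[0,0,0],[0,0,0]],[[0,0,0],[0,0,0]]]'; done
```

```text
time_s: 11.72
position: [0.5073, 0.2432, 0.1005]
tool_rot: [[0.936, 0.351, -0.0], [0.351, -0.936, -0.0], [-0.0, 0.0, -1.0]]
ft_force: [0.1, -0.1, -0.7]
grip_width: -0.0001
gripper_force: 0.0
time_s: 12.72
position: [0.5073, 0.2433, 0.1005]
tool_rot: [[0.936, 0.351, -0.0], [0.351, -0.936, 0.0], [0.0, -0.0, -1.0]]
ft_force: [0.2, 0.2, -0.7]
grip_width: 0.0001
gripper_force: 0.0
time_s: 13.72
position: [0.5073, 0.2432, 0.1005]
tool_rot: [[0.936, 0.351, -0.0], [0.351, -0.936, 0.0], [-0.0, -0.0, -1.0]]
ft_force: [0.1, -0.7, -0.2]
grip_width: 0.0001
gripper_force: 0.0
```

```bash
python3 -m pendant '[[[0,0,0],[0,0,0]],[[0,0,0],[0,0,0]],[[0,0,0],[0,0,0]],[[0,0,0],[0,0,0]]]' && python3 -c "
from rig import *
print(close_job())"
```

```text
time_s: 14.22
position: [0.5073, 0.2433, 0.1005]
tool_rot: [[0.936, 0.351, 0.0], [0.351, -0.936, 0.0], [0.0, 0.0, -1.0]]
ft_force: [0.5, -0.7, 0.1]
grip_width: 0.0001
gripper_force: 0.0
the job is handed in; nothing more can be done
None
```

The stamp with the broken spring is the left one, at about (0.507, 0.243): its cap stayed down after a full press while the other two sprang back, and I handed the job in at 14.2 s with the fingertips held still 2 cm above the middle of that cap.

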